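# Uncover a deep-well plate and lower the dispensing head

### The job

Get the plate in the dispenser ready for filling: pry the lid off it by the lip and slide the lid across onto the dispenser's railed tray next to the plate, so that it lies flat there, right side up. Then gently press the dispensing head down by its paddle until it is fully down over the plate. Do not drop or fling the lid, leave the plate seated in its nest, and leave the bottle, the plate stack and the beaker alone.

Things in the scene. Friction and masses are not known exactly. Their poses are not given: they have to be found in the camera images.
- dispenser: Fixed plate dispenser. Origin on the bench under the nest's centre; x points to the lid tray (roughly robot's right), y to the grey housing. Nest base: x -54 to 50 mm, y +-83, floor z 40; 8 mm high walls round the plate (1.5 mm play; near wall x -50 to -44). Housing x -50 to 210, y 123 to 263, 130 high; hinge cheeks at y 115, top z 130. Bare bench at x < -54.
- tray (a point): Centre of the lid tray's floor, 64 mm above the bench, axes as the dispenser's. Floor x -79 to +77 mm about this point, y +-80; rails 7 mm high along both y sides and the far (+x) end; open towards the plate, whose far wall is 82 mm to -x of this point and stands 20 mm above the tray floor.
- plate: Loose white deep-well plate, 85.4 (x) x 127.8 (y) x 44 mm high, with 4 x 6 wells, 0.25 kg, standing in the nest; origin at the centre of its underside, axes as the dispenser's. Its top is 84 mm above the bench.
- lid: White lid, about 60 g, on the plate; too wide to grasp: 94.2 (x) x 136.6 (y) x 11 mm high. Origin: centre of the skirt's lower edge; axes as the dispenser's. Skirt 8 mm deep, wall 2.8, clearance 1.6. A flat lip (z 8 to 11, y +-48) sticks out on the -x side, x -47 to -62; 36 mm free below it, so a tool slanting down towards +x reaches under it.
- head (a joint): Angle of the dispensing head, rad: 0 fully down (level), up to 1.4 raised; starts at 1.0 to 1.3, stays where left (about 2 N at the paddle moves it). Hinge along the dispenser's x at y 115, z 112 mm; the arm (26 wide, 10 thick) points to -y when down; raised, its top face turns towards the housing (+y), so it must be pushed over as well as down.
- paddle (a point): Centre of the top face of the black paddle (34 x 30 mm) at the free end of the head's arm, 88 mm from the hinge; its z is the face's outward normal. Its free end is 15 mm farther out.
- bottle: Bystander: reagent bottle with orange cap, 64 mm diameter, 150 high; origin at the centre of its foot.
- stack: Bystander: stack of two covered plates, 90 x 132 x 100 mm high; origin at the centre of its foot.
- beaker: Bystander: glass beaker, 68 mm diameter, 80 high; origin at the centre of its foot.
Things that resemble listed ones, but are neither listed nor needed, are in the scene too. Of the things that look like the lid, the smallest one is meant. What is shaped like the plate but red is not meant.

How it is judged:
By the outcome, as a careful person would: the job done as asked, in the order asked, and still so for the second after the job is handed in, with the robot touching nothing.
It also fails if it takes over 53 s, if anything falls off the work surface, if the arm or the gripper's body presses on something with over 40 N, if the wrist force passes 120 N, or if a joint passes its speed limit or range.

### The arm

A 7-joint arm with a two-finger parallel gripper is mounted at the origin on the work surface. World frame = base frame: x ahead of the robot, y to its left, z up, the work surface at z = 0. Lengths are in m, angles in rad, forces in N, time in s.
With the tool pointing down it reaches from about 0.425 to 0.975 m from the base axis. Payload 16.7 kg.
Tool frame: the origin (TCP) lies midway between the tips of the shut fingers; the grasp point (between the pads) lies 19 mm behind it (r.pinch_z is the distance from the TCP to the grasp point, in m); z points along the fingers, y is the line along which they close (so a half turn about z gives the same grasp; the last joint's range is limited). The gripper opens to 85 mm and grips with 20 to 120 N. Pads are 22 mm wide; open, the fingers measure 114 mm over their backs; the gripper's body (76 mm by 85 mm) begins 54 mm behind the grasp point. The pads swing forward as they close: fully open they stand 13 mm farther back than shut.
Start: joints at [-1.411, 0.426, 0.074, 1.606, -0.034, 1.111, -0.067], TCP at [0.205, 0.643, 0.231] pointing down, gripper open.
Joint ranges: [-2.85, 2.85], [-0.5, 2.14], [-1.23, 1.37], [0.21, 2.46], [-1.02, 4.16], [0.16, 2.05], [-2.73, 2.73]. Speed limits (rad/s): [1.89, 1.89, 2.39, 2.39, 3.01, 3.01, 3.01].

### API

Orientations are given as [roll, pitch, yaw] about the fixed x, y, z axes, in that order (R = Rz(yaw) Ry(pitch) Rx(roll)).
In Python, from station import r, eyes, recognise, outline_of gives the robot as it stands.
- The arm moves only by the tool carry_out, never from a script. Its argument "increments" is a list of rows, each a list of 6 numbers: the shift along the tool's x, y, z in units of 30 mm (1.0 is 30 mm), then the turn, a rotation vector about the tool's x, y, z in units of 6 degrees (1.0 is 6 degrees). A call has 1 to 20 rows; each row shifts and turns the commanded pose from where the row before left it, along the tool's axes as they then stand; what a row does not reach is not made up. A row lasts 1/8 s, in which the tool goes at most 62.5 mm and 10.7 degrees, less where a joint would pass 70% of its speed; a pose out of reach is approached as far as the arm can. A call is refused whole if a number of a shift passes 1 or a number of a turn 1, either way. A call with a gripper value outside its range is refused whole. "hand" is the opening, from 0 (shut) to 1 (fully open), set as the call begins (left out, the last holds). The fingers move at their own pace and stop on an object; "squeeze" is the grip in N (left out, the last holds). Time passes only in rows, so rows that do not move let the fingers close. It gives the time, the measured TCP pose, the force, the opening and the grip force at its end, in the units of the state.
- r.get_obs(): the state, without advancing time (a new reading comes with each control period).
- eyes.snapshot(name): name is "scene" or "top"; returns the picture (420x560x3 uint8, red, green, blue); there is no depth.
- eyes.camera_params(name): a dict with "fx", "fy", "cx", "cy" (pixels), "xyz" and "attitude" of the camera in the world. Camera axes: x right, y up, looking along -z (the intrinsics and any distortion apply to the point x, -y, -z); pixel columns grow to the right and rows downward; lengths in m; the calibration is good to about 2 mm. A picture is of the moment at which its call begins. camera_params takes no time and is no camera call.
- r.close_job(): hands the job in; it is judged then, once.
Trained networks look in the newest picture that a camera, given by its name, has taken for a name from the list of things; names that differ only in an ending like _2 or _b are one class to them, and where a whole thing is asked for, a point or a joint stands for the part that bears it (a point fixed in the world has none). Each returns a list of dicts, best first, with "p" (0 to 1); they miss things now and then, are a little off and sometimes report something else, mostly with a low value. They report only what shows in the picture. A call takes as long as a camera call. They do not tell look-alikes from the thing itself.
- recognise(target, camera): "rect" ([left, top, right, bottom] as shares, 0 to 1, of the picture: columns of its width, rows of its height, round what is visible of it).
- outline_of(target, camera): "mask" (420x560 bool, what is visible of it) and "rect" ([left, top, right, bottom] as shares, 0 to 1, of the picture: columns of its width, rows of its height, round what is visible of it).
The state is a dict: "clock": time; "qpos": joint angles; "joint_velocities": joint speeds; "joint_torque": joint torques, N m; "tcp_pos": TCP position; "tcp_rot": TCP orientation; "wrist_force": force on the tool from outside, world axes, zero at the start; "ft_torque": the same for the moment, N m; "grip_width": opening from 0.0 (shut) to 1.0 (fully open); "grasp_force": force on a finger pad.
Only numpy, scipy, OpenCV 4.12 (cv2) and the standard library are available. Lean on these libraries where they do the work, as an engineer would, in place of code of your own. Each camera call takes 0.05 s, during which the arm holds its last target. There are 200 camera calls.

## Working session

There is one attempt and no reset: what is moved stays moved. The work goes in short steps, Python scripts to look and compute and a tool call to move; the robot and the scene stay as the last step left them, time stands still between calls to the robot, and variables do not carry over. Pictures are saved under pics/ and viewed, at most 10 in all, crops included, and the job is handed in when it is done.

Besides the shell and the picture viewer there is one more tool, called after ">>>" by a JSON object that holds its "method" and its "body". carry_out: Moves the arm, as the interface text tells. Its arguments: {"type":"object","properties":{"increments":{"type":"array"},"hand":{"type":"number"},"squeeze":{"type":"number"}},"required":["increments"]}

```bash
mkdir -p pics; ls; python3 - <<'E'
from station import r, eyes, recognise, outline_of
import cv2,numpy as np
for n in("scene","top"):
    im=eyes.snapshot(n); cv2.imwrite(f"pics/{n}0.png",im[:,:,::-1]); print(eyes.camera_params(n))
    for t in("dispenser","plate","lid","head","paddle","stack"):
        for d in recognise(t,n): print(n,t,round(d["p"],2),(np.array(d["rect"])*[560,420,560,420]).round())
print(r.get_obs())
E
```

```text
pics
{'fx': 430.61430642057263, 'fy': 430.61430642057263, 'cx': 277.33123343050505, 'cy': 209.4671011771211, 'xyz': array([1.05962187, 0.69582287, 0.87052996]), 'attitude': array([0.83451566, 0.01785017, 2.39083615])}
scene dispenser 0.65 [150. 165. 309. 283.]
scene plate 0.82 [384. 259. 440. 322.]
scene plate 0.81 [247. 216. 299. 239.]
scene plate 0.73 [150. 164. 310. 283.]
scene lid 0.9 [342. 204. 407. 256.]
scene lid 0.8 [248. 190. 305. 230.]
scene lid 0.62 [215. 299. 306. 372.]
scene head 0.61 [240. 180. 256. 214.]
scene paddle 0.83 [236. 178. 256. 218.]
scene stack 0.64 [204. 135. 255. 179.]
{'fx': 394.55258024964974, 'fy': 394.55258024964974, 'cx': 281.9235075347372, 'cy': 214.17438468092115, 'xyz': array([0.32708648, 0.08800358, 1.03049626]), 'attitude': array([ 1.81455144e-01, -1.32666657e-04, -1.55732133e+00])}
top dispenser 0.95 [275. 115. 397. 272.]
top plate 0.72 [120. 230. 169. 286.]
top plate 0.69 [277. 192. 322. 254.]
top lid 0.96 [276. 195. 324. 251.]
top lid 0.74 [174.  93. 259. 173.]
top lid 0.59 [180. 257. 272. 349.]
top lid 0.19 [290. 176. 325. 182.]
top head 0.74 [290. 174. 326. 184.]
top paddle 0.66 [290. 172. 327. 186.]
top stack 0.82 [394. 226. 450. 287.]
{'clock': 0.7, 'qpos': array([-1.41151294,  0.42605408,  0.07389525,  1.60598451, -0.03407788,
        1.11082259, -0.06710571]), 'joint_velocities': array([-0.00017051, -0.00124022, -0.00172715, -0.00047376, -0.00227752,
        0.0023632 , -0.00148741]), 'joint_torque': array([-6.81224174e-04, -9.49328184e+01,  3.75591069e+00, -4.63816202e+01,
        1.89163053e-02,  2.47254990e-03,  5.93567734e-05]), 'tcp_pos': array([0.20514352, 0.64303747, 0.23133915]), 'tcp_rot': array([-3.14158122e+00, -1.74745044e-05,  2.83276035e+00]), 'wrist_force': array([-0.23999537, -0.14404605, -0.4360185 ]), 'ft_torque': array([ 0.02130249,  0.04083593, -0.06823119]), 'grasp_force': 0.0, 'grip_width': 0.9976211915492116}
```

View pictures.

View pics/scene0.png

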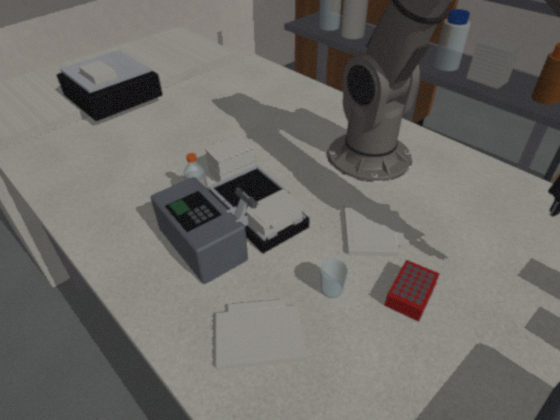

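View pics/top0.png

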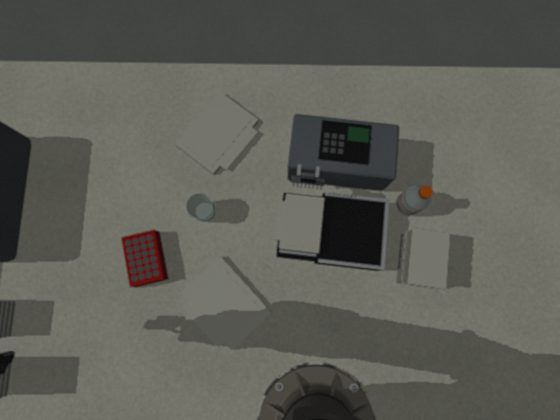

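```bash
python3 - <<'E'
import cv2
a=cv2.imread("pics/top0.png")[105:280,265:465]; cv2.imwrite("pics/topc.png",cv2.convertScaleAbs(cv2.resize(a,None,fx=3.4,fy=3.4,interpolation=cv2.INTER_CUBIC),alpha=1.3))
b=cv2.imread("pics/scene0.png")[150:290,145:345]; cv2.imwrite("pics/scc.png",cv2.convertScaleAbs(cv2.resize(b,None,fx=4,fy=4,interpolation=cv2.INTER_CUBIC),alpha=1.3))
E
```

```text
(no output)
```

View pics/topc.png

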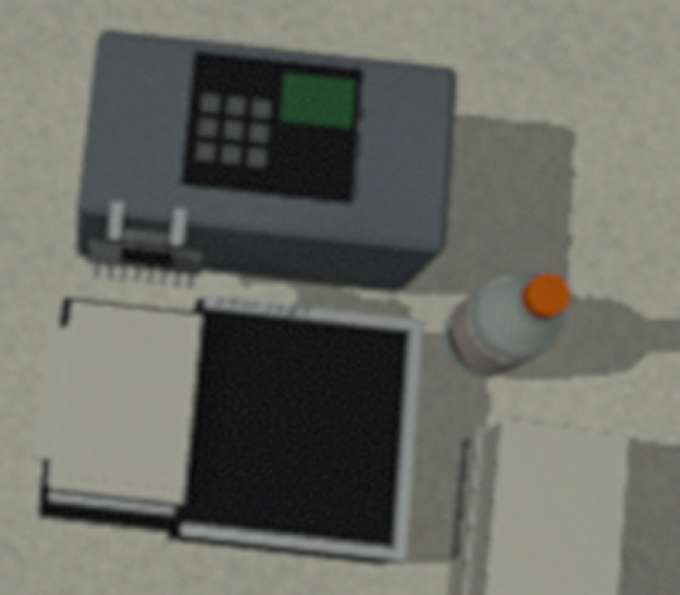

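View pics/scc.png

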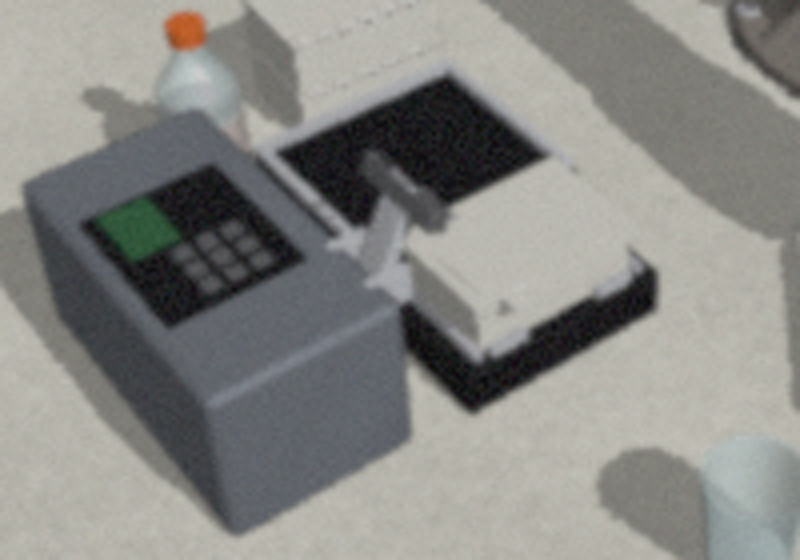

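```bash
cat > h.py <<'E'
import numpy as np
from scipy.spatial.transform import Rotation as R
from scipy.optimize import least_squares
from station import r, eyes, recognise, outline_of
def proj(n,P):
    c=eyes.camera_params(n); p=R.from_euler('xyz',c['attitude']).inv().apply(np.atleast_2d(P)-c['xyz'])
    return np.c_[c['cx']+c['fx']*p[:,0]/-p[:,2], c['cy']-c['fy']*p[:,1]/-p[:,2]]
def d2w(q,P):
    P=np.atleast_2d(np.array(P,float))/1000
    return R.from_euler('z',q[2]).apply(P)+[q[0],q[1],0]
def w2d(q,P):
    return R.from_euler('z',-q[2]).apply(np.atleast_2d(P)-[q[0],q[1],0])*1000
E
cat > fit.py <<'E'
from h import *
T=[((103,32),(-50,263,130)),((455,70),(210,263,130)),((443,247),(210,123,130)),((78,210),(-50,123,130)),
 ((65,300),(-47,68.3,87)),((203,312),(47,68.3,87)),((185,503),(47,-68.3,87)),((40,515),(-54,-83,40))]
S=[((25,185),(210,263,130)),((195,112),(210,123,130)),((400,300),(-50,123,130)),((212,405),(-50,263,130)),((238,535),(-50,263,0)),((410,435),(-50,123,0)),((475,410),(-54,83,0)),((655,305),(-54,-83,0))]
tp=np.array([a for a,_ in T])/3.4+[265,105]; sp=np.array([a for a,_ in S])/4+[145,150]
f=lambda q:np.r_[(proj("top",d2w(q,[b for _,b in T]))-tp).ravel(),(proj("scene",d2w(q,[b for _,b in S]))-sp).ravel()]
s=least_squares(f,[.42,.05,-1.5],loss='soft_l1'); q=s.x
print(q,f(q).reshape(-1,2).round(1).tolist())
np.save("q.npy",q)
for n,pts in(("tray",[(209,80,64),(209,-80,64),(201.7,80,64),(201.7,-80,64),(0,115,112)]),):
    print(((proj("top",d2w(q,pts))-[265,105])*3.4).round())
print("lip",d2w(q,[(-62,0,84),(-62,48,84),(130,0,64)]))
for th in(1,1.1,1.2,1.3):
  c,s_=np.cos(th),np.sin(th)
  P=[[x,115-L*c+o*s_,112+L*s_+o*c] for L in(73,103) for o in(5,) for x in(-17,17)]
  print(th,((proj("top",d2w(q,P))-[265,105])*3.4).round().tolist(),((proj("scene",d2w(q,P))-[145,150])*4).round().tolist())
E
python3 fit.py
```

```text
[ 0.47844493  0.03983806 -1.66144216] [[-2.0, -2.1], [1.2, -2.8], [1.8, 0.7], [-0.5, 0.6], [2.1, 0.7], [-0.4, 1.1], [0.1, 0.5], [0.3, 0.1], [-2.9, -1.0], [0.3, -2.9], [1.6, 0.1], [-0.9, 0.3], [-0.1, 2.6], [2.3, 1.3], [-1.0, 1.4], [0.4, 0.6]]
[[419. 330.]
 [407. 547.]
 [409. 329.]
 [396. 546.]
 [145. 237.]]
lip [[ 0.48405728  0.10158352  0.084     ]
 [ 0.53186021  0.09723848  0.084     ]
 [ 0.4666771  -0.08962822  0.064     ]]
1 [[121.0, 259.0], [172.0, 264.0], [120.0, 273.0], [173.0, 278.0]] [[428.0, 188.0], [397.0, 161.0], [447.0, 146.0], [416.0, 119.0]]
1.1 [[122.0, 248.0], [173.0, 253.0], [122.0, 257.0], [175.0, 263.0]] [[419.0, 188.0], [388.0, 161.0], [435.0, 146.0], [403.0, 119.0]]
1.2 [[123.0, 237.0], [175.0, 242.0], [123.0, 241.0], [177.0, 246.0]] [[410.0, 190.0], [379.0, 162.0], [422.0, 147.0], [390.0, 121.0]]
1.3 [[124.0, 226.0], [176.0, 231.0], [125.0, 225.0], [179.0, 230.0]] [[400.0, 192.0], [369.0, 165.0], [408.0, 150.0], [376.0, 123.0]]
```

```bash
sed -i 's/((65,300),(-47,68.3,87))/((70,303),(-47,68.3,87)),((410,330),(201.7,80,64)),((395,543),(201.7,-80,64))/' fit.py; python3 fit.py | head -2
cat >> h.py <<'E'
q=np.load("q.npy") if __import__("os").path.exists("q.npy") else None
def pose(xyz,al,flip=1):  # dispenser-frame TCP (mm), slant below horizontal (deg), tool y along flip*disp y
    a=np.radians(al); z=np.array([np.cos(a),0,-np.sin(a)]); y=np.array([0,flip,0.]); x=np.cross(y,z)
    return d2w(q,xyz)[0], R.from_euler('z',q[2])*R.from_matrix(np.c_[x,y,z])
def now():
    o=r.get_obs(); return o['tcp_pos'],R.from_euler('xyz',o['tcp_rot'])
def plan(wps,nd=2,vmax=1.0,start=None):
    p,A=start or now(); out=[]
    for tp,tA in wps:
        for _ in range(60):
            s=A.inv().apply(tp-p)/.03; w=np.degrees((A.inv()*tA).as_rotvec())/6
            n=max(abs(s).max()/vmax,abs(w).max()/.95,1)
            if max(abs(s).max(),abs(w).max())<.02: break
            row=np.r_[s/n,w/n].round(nd)
            p=p+A.apply(row[:3]*.03); A=A*R.from_rotvec(np.radians(row[3:]*6)); out.append(row.tolist())
    print(len(out),"rows"); print(str(out).replace(" ",""))
    return p,A
def st():
    o=r.get_obs(); p,A=now(); z=R.from_euler('z',-q[2]).apply(A.apply([0,0,1])); 
    print("t",o['clock'],"d",w2d(q,p)[0].round(1),"z",z.round(3),"slant",np.degrees(np.arcsin(-z[2])).round(1),"F",R.from_euler('z',-q[2]).apply(o['wrist_force']).round(2),"q",o['qpos'].round(2),"w",round(o['grip_width'],2))
E
python3 - <<'E'
from h import *
for n in("top","scene"):
    print([(d['p'],(np.array(d['rect'])*[560,420,560,420]).round()) for d in recognise("beaker",n)])
from scipy.optimize import least_squares
for s in(-240,-200): print(s,proj("top",d2w(q,[(s,20,0)])),proj("scene",d2w(q,[(s,20,0)])))
st()
for f in(1,-1):
    p,A=pose((-150,0,160),35,f); print("rot needed deg",np.degrees((now()[1].inv()*A).magnitude()))
plan([pose((-150,0,160),60,1),pose((-140,0,115),35,1)])
E
```

```text
[ 0.47830152  0.03972507 -1.661134  ] [[-2.0, -2.0], [1.2, -2.8], [1.8, 0.7], [-0.4, 0.6], [0.6, -0.1], [-0.2, -0.4], [0.4, 0.9], [-0.3, 1.1], [0.1, 0.5], [0.3, 0.2], [-2.9, -1.0], [0.3, -3.0], [1.6, 0.1], [-0.9, 0.3], [-0.0, 2.5], [2.3, 1.2], [-1.0, 1.3], [0.4, 0.6]]
[[419. 330.]
[(0.86, array([188., 191., 217., 223.]))]
[(0.83, array([320., 259., 349., 302.]))]
-240 [[211.77815411 211.86197604]] [[326.8014126  285.23485277]]
-200 [[226.70580668 213.39552681]] [[316.19557103 275.48413935]]
t 0.8 d [-576.2 -326.5  231.3] z [ 0. -0. -1.] slant 90.0 F [ 0.34 -0.3  -0.09] q [-1.41  0.43  0.07  1.61 -0.03  1.11 -0.07] w 1.0
rot needed deg 92.44362329432032
rot needed deg 112.56632439004336
21 rows
[[-1.0,-0.84,0.17,0.25,-0.31,0.92],[-1.0,-0.69,0.21,0.23,-0.29,0.86],[-1.0,-0.56,0.25,0.22,-0.27,0.82],[-1.0,-0.45,0.28,0.21,-0.26,0.79],[-1.0,-0.35,0.31,0.21,-0.26,0.77],[-1.0,-0.26,0.33,0.2,-0.25,0.76],[-1.0,-0.17,0.36,0.2,-0.25,0.75],[-1.0,-0.08,0.39,0.2,-0.25,0.75],[-1.0,0.0,0.42,0.2,-0.25,0.76],[-1.0,0.09,0.46,0.21,-0.26,0.77],[-1.0,0.19,0.49,0.21,-0.26,0.79],[-1.0,0.29,0.53,0.22,-0.27,0.81],[-1.0,0.4,0.57,0.23,-0.29,0.85],[-1.0,0.54,0.63,0.24,-0.3,0.91],[-0.97,0.67,0.68,0.25,-0.32,0.95],[-0.32,0.28,0.25,0.09,-0.12,0.34],[0.11,0.0,0.33,0.0,-0.95,-0.0],[0.14,0.0,0.32,0.0,-0.95,-0.0],[0.17,0.0,0.31,0.0,-0.95,-0.0],[0.2,0.0,0.29,0.0,-0.95,-0.0],[0.08,0.0,0.1,0.0,-0.36,-0.0]]
```

>>> {"method": "carry_out", "body": {"hand": 0, "increments": [[-1,-0.8,0.2,0.2,-0.3,0.9],[-1,-0.7,0.2,0.2,-0.3,0.9],[-1,-0.6,0.2,0.2,-0.3,0.8],[-1,-0.4,0.3,0.2,-0.3,0.8],[-1,-0.4,0.3,0.2,-0.3,0.8],[-1,-0.3,0.3,0.2,-0.2,0.8],[-1,-0.2,0.4,0.2,-0.2,0.8],[-1,-0.1,0.4,0.2,-0.2,0.8],[-1,0,0.4,0.2,-0.3,0.8],[-1,0.1,0.5,0.2,-0.3,0.8],[-1,0.2,0.5,0.2,-0.3,0.8],[-1,0.3,0.5,0.2,-0.3,0.8],[-1,0.4,0.6,0.2,-0.3,0.8],[-1,0.5,0.6,0.2,-0.3,0.9],[-1,0.7,0.7,0.2,-0.3,0.9],[0,0,0,0,0,0]]}}

```text
clock: 2.8
tcp_pos: [0.4799, 0.192, 0.1619]
tcp_rot: [3.12, 0.507, 1.49]
wrist_force: [0.1, 0.4, -0.0]
grip_width: -0.001
grasp_force: 0.0
```

```bash
python3 - <<'E'
from h import *
st(); plan([pose((-140,0,110),35,1),pose((-100,0,62),35,1)],1)
E
```

```text
t 2.8 d [-151.8  -12.1  161.9] z [ 0.485  0.027 -0.874] slant 60.9 F [-0.44  0.02 -0.04] q [-1.17  0.49  0.57  1.9   0.15  1.15 -0.78] w -0.0
120 rows
[[0.1,0.1,0.4,0.1,-1.0,0.0],[0.2,0.1,0.4,0.0,-1.0,0.0],[0.2,0.1,0.3,0.1,-1.0,0.0],[0.2,0.1,0.4,0.1,-1.0,0.0],[0.1,-0.0,0.1,-0.0,-0.3,0.0],[-0.0,-0.0,-0.0,-0.0,-0.0,0.0],[-0.0,-0.0,-0.0,-0.0,-0.0,0.0],[-0.0,-0.0,-0.0,-0.0,-0.0,0.0],[-0.0,-0.0,-0.0,-0.0,-0.0,0.0],[-0.0,-0.0,-0.0,-0.0,-0.0,0.0],[-0.0,-0.0,-0.0,-0.0,-0.0,0.0],[-0.0,-0.0,-0.0,-0.0,-0.0,0.0],[-0.0,-0.0,-0.0,-0.0,-0.0,0.0],[-0.0,-0.0,-0.0,-0.0,-0.0,0.0],[-0.0,-0.0,-0.0,-0.0,-0.0,0.0],[-0.0,-0.0,-0.0,-0.0,-0.0,0.0],[-0.0,-0.0,-0.0,-0.0,-0.0,0.0],[-0.0,-0.0,-0.0,-0.0,-0.0,0.0],[-0.0,-0.0,-0.0,-0.0,-0.0,0.0],[-0.0,-0.0,-0.0,-0.0,-0.0,0.0],[-0.0,-0.0,-0.0,-0.0,-0.0,0.0],[-0.0,-0.0,-0.0,-0.0,-0.0,0.0],[-0.0,-0.0,-0.0,-0.0,-0.0,0.0],[-0.0,-0.0,-0.0,-0.0,-0.0,0.0],[-0.0,-0.0,-0.0,-0.0,-0.0,0.0],[-0.0,-0.0,-0.0,-0.0,-0.0,0.0],[-0.0,-0.0,-0.0,-0.0,-0.0,0.0],[-0.0,-0.0,-0.0,-0.0,-0.0,0.0],[-0.0,-0.0,-0.0,-0.0,-0.0,0.0],[-0.0,-0.0,-0.0,-0.0,-0.0,0.0],[-0.0,-0.0,-0.0,-0.0,-0.0,0.0],[-0.0
[... 1934 characters left out ...]
.0],[0.0,-0.0,0.0,-0.0,-0.0,0.0],[0.0,-0.0,0.0,-0.0,-0.0,0.0],[0.0,-0.0,0.0,-0.0,-0.0,0.0],[0.0,-0.0,0.0,-0.0,-0.0,0.0],[0.0,-0.0,0.0,-0.0,-0.0,0.0],[0.0,-0.0,0.0,-0.0,-0.0,0.0],[0.0,-0.0,0.0,-0.0,-0.0,0.0],[0.0,-0.0,0.0,-0.0,-0.0,0.0],[0.0,-0.0,0.0,-0.0,-0.0,0.0],[0.0,-0.0,0.0,-0.0,-0.0,0.0],[0.0,-0.0,0.0,-0.0,-0.0,0.0],[0.0,-0.0,0.0,-0.0,-0.0,0.0],[0.0,-0.0,0.0,-0.0,-0.0,0.0],[0.0,-0.0,0.0,-0.0,-0.0,0.0],[0.0,-0.0,0.0,-0.0,-0.0,0.0],[0.0,-0.0,0.0,-0.0,-0.0,0.0],[0.0,-0.0,0.0,-0.0,-0.0,0.0],[0.0,-0.0,0.0,-0.0,-0.0,0.0],[0.0,-0.0,0.0,-0.0,-0.0,0.0],[0.0,-0.0,0.0,-0.0,-0.0,0.0],[0.0,-0.0,0.0,-0.0,-0.0,0.0],[0.0,-0.0,0.0,-0.0,-0.0,0.0],[0.0,-0.0,0.0,-0.0,-0.0,0.0],[0.0,-0.0,0.0,-0.0,-0.0,0.0]]
```

>>> {"method": "carry_out", "body": {"increments": [[0.1,0.1,0.4,0.1,-1,0],[0.2,0.1,0.4,0,-1,0],[0.2,0.1,0.3,0.1,-1,0],[0.2,0.1,0.4,0.1,-1,0],[0.1,0,0.1,0,-0.3,0],[0,0,0,0,0,0]]}}

```text
clock: 3.55
tcp_pos: [0.4898, 0.1835, 0.1093]
tcp_rot: [-3.132, 0.954, 1.496]
wrist_force: [0.1, -0.1, 1.0]
grip_width: -0.0
grasp_force: 0.0
```

```bash
sed -i 's/<.02: break/<max(.02,.6*10**-nd): break/' h.py; python3 - <<'E'
from h import *
import cv2
st(); plan([pose((-86,0,61),35,1)],1)
im=eyes.snapshot("scene")[150:290,145:345]; cv2.imwrite("pics/s2.png",cv2.resize(im[:,:,::-1],None,fx=4,fy=4,interpolation=cv2.INTER_CUBIC))
E
```

```text
t 3.55 d [-144.2   -1.5  109.3] z [ 0.816  0.004 -0.578] slant 35.3 F [0.07 0.13 1.04] q [-1.22  0.84  0.57  1.74  0.24  1.36 -0.87] w -0.0
3 rows
[[0.1,0.0,1.0,0.0,-0.0,0.0],[0.1,0.0,1.0,0.0,-0.0,0.1],[-0.0,0.0,0.5,0.0,-0.1,-0.0]]
```

View pics/s2.png

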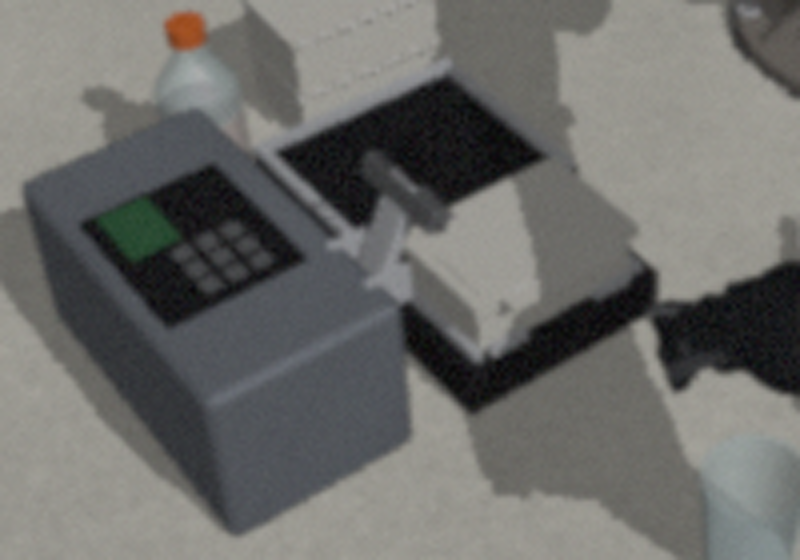

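>>> {"method": "carry_out", "body": {"increments": [[0.1,0,0.9,0,0,0],[0.1,0,0.9,0,0,0],[0,0,0.6,0,0,0.1],[-0.2,0,0.3,0,0,0],[-0.2,0,0.3,0,0,0],[-0.1,0,0.2,0,0,0],[-0.1,0,-0.1,0,0,0],[-0.1,0,-0.1,0,0,0],[0,0,0,0,0,0]]}}

```text
clock: 4.72
tcp_pos: [0.483, 0.1026, 0.07]
tcp_rot: [3.135, 0.953, 1.478]
wrist_force: [0.2, 0.7, 0.0]
grip_width: 0.001
grasp_force: 0.0
```

```bash
python3 - <<'E'
from h import *
st()
E
```

```text
t 4.725 d [-63.  -1.  70.] z [ 0.815  0.004 -0.579] slant 35.4 F [-0.76  0.08  0.02] q [-1.17  0.86  0.59  1.89  0.27  1.18 -0.89] w 0.0
```

>>> {"method": "carry_out", "body": {"increments": [[0.14,0,0.1,0,0,0],[-0.12,0,0.16,0,0,0],[-0.08,0,-0.06,0,0,0],[-0.08,0,-0.06,0,0,0],[-0.08,0,-0.06,0,0,0],[-0.08,0,-0.06,0,0,0],[0,0,0,0,0,0]]}}

```text
clock: 5.6
tcp_pos: [0.4823, 0.0964, 0.0769]
tcp_rot: [3.136, 0.953, 1.478]
wrist_force: [0.2, 0.9, -0.1]
grip_width: 0.001
grasp_force: 0.1
```

```bash
python3 - <<'E'
from h import *
import cv2
st()
im=eyes.snapshot("scene")[150:290,145:345]; cv2.imwrite("pics/s3.png",cv2.resize(im[:,:,::-1],None,fx=4,fy=4,interpolation=cv2.INTER_CUBIC))
E
```

```text
t 5.6 d [-56.8  -1.2  76.9] z [ 0.815  0.004 -0.579] slant 35.4 F [-0.9   0.13 -0.08] q [-1.17  0.84  0.59  1.9   0.28  1.18 -0.88] w 0.0
```

View pics/s3.png

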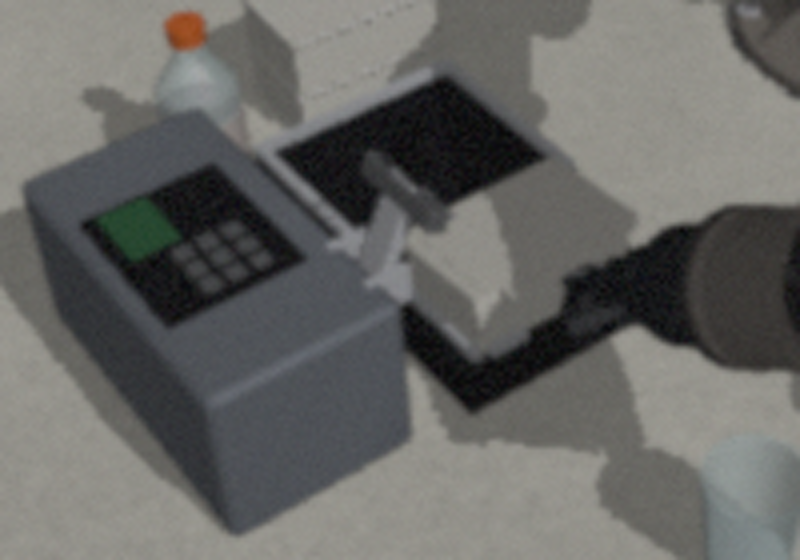

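>>> {"method": "carry_out", "body": {"increments": [[-0.08,0,-0.06,0,0,0],[-0.08,0,-0.06,0,0,0],[-0.08,0,-0.06,0,0,0],[-0.08,0,-0.06,0,0,0],[-0.08,0,-0.06,0,0,0],[0,0,0,0,0,0]]}}

```text
clock: 6.4
tcp_pos: [0.4823, 0.0967, 0.0919]
tcp_rot: [3.136, 0.953, 1.478]
wrist_force: [-0.1, 0.9, -0.3]
grip_width: 0.0
grasp_force: 0.1
```

```bash
python3 - <<'E'
from h import *
import cv2
st()
a=eyes.snapshot("scene")[165:265,215:345]; b=eyes.snapshot("top")[165:285,250:410]
f=lambda im:cv2.convertScaleAbs(cv2.resize(im[:,:,::-1],(400,300),interpolation=cv2.INTER_CUBIC),alpha=1.6)
cv2.imwrite("pics/s4.png",np.hstack([f(a),f(b)]))
E
```

```text
t 6.4 d [-57.1  -1.2  91.9] z [ 0.815  0.004 -0.579] slant 35.4 F [-0.94 -0.14 -0.32] q [-1.18  0.82  0.6   1.9   0.29  1.2  -0.87] w 0.0
```

View pics/s4.png

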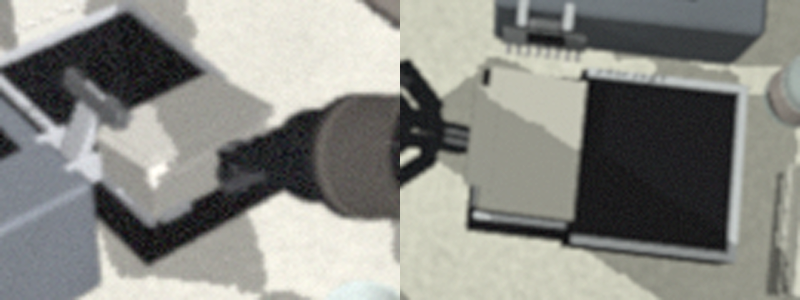

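>>> {"method": "carry_out", "body": {"increments": [[-0.11,0,-0.08,0,0,0],[-0.1,0,0.14,0,0,0],[-0.1,0,0.14,0,0,0],[-0.1,0,0.14,0,0,0],[-0.1,0,0.14,0,0,0],[-0.1,0,0.14,0,0,0],[-0.1,0,0.14,0,0,0],[0,0,0,0,0,0]]}}

```text
clock: 7.5
tcp_pos: [0.4793, 0.0654, 0.096]
tcp_rot: [3.136, 0.954, 1.478]
wrist_force: [0.1, -0.1, 0.0]
grip_width: -0.002
grasp_force: 0.1
```

```bash
python3 - <<'E'
from h import *
import cv2
st()
a=eyes.snapshot("scene")[165:265,215:345]; b=eyes.snapshot("top")[165:285,250:410]
f=lambda im:cv2.convertScaleAbs(cv2.resize(im[:,:,::-1],(400,300),interpolation=cv2.INTER_CUBIC),alpha=1.6)
cv2.imwrite("pics/s5.png",np.hstack([f(a),f(b)]))
E
```

```text
t 7.5 d [-25.7  -1.3  96. ] z [ 0.816  0.003 -0.578] slant 35.3 F [0.1 0.1 0. ] q [-1.16  0.8   0.62  1.95  0.31  1.16 -0.86] w -0.0
```

View pics/s5.png

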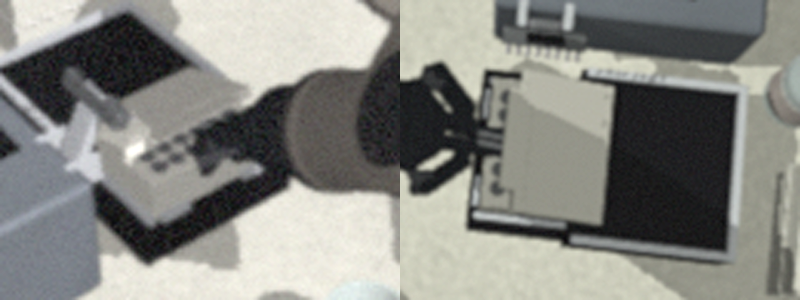

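>>> {"method": "carry_out", "body": {"increments": [[-0.1,0,0.14,0,0,0],[-0.1,0,0.14,0,0,0],[-0.1,0,0.14,0,0,0],[-0.1,0,0.14,0,0,0],[-0.1,0,0.14,0,0,0],[-0.1,0,0.14,0,0,0],[0,0,0,0,0,0]]}}

```text
clock: 8.48
tcp_pos: [0.4766, 0.0345, 0.0961]
tcp_rot: [3.136, 0.954, 1.478]
wrist_force: [-0.5, 0.0, -0.1]
grip_width: -0.002
grasp_force: 0.1
```

```bash
cat > look.py <<'E'
from h import *
st(); im=eyes.snapshot("top"); m=None
for d in outline_of("lid","top"):
    u,v=np.argwhere(d['mask']).mean(0)[::-1]
    if 270<u<400 and 185<v<275:
        m=d['mask']; P=np.argwhere(m)[:,::-1].astype(float)
        c=eyes.camera_params("top"); A=R.from_euler('xyz',c['attitude'])
        z=float(__import__("sys").argv[1])/1000 if len(__import__("sys").argv)>1 else .085
        ray=A.apply(np.c_[(P[:,0]-c['cx'])/c['fx'],-(P[:,1]-c['cy'])/c['fy'],-np.ones(len(P))])
        W=w2d(q,c['xyz']+ray*((z-c['xyz'][2])/ray[:,2])[:,None])[:,:2]
        import cv2; rc=cv2.minAreaRect(W.astype(np.float32))
        print("lid p",round(d['p'],2),"x",np.percentile(W[:,0],[1,99]).round(),"y",np.percentile(W[:,1],[1,99]).round(),"rect",np.round(rc[0]),np.round(rc[1]),round(rc[2],1))
E
python3 look.py
```

```text
t 8.475 d [ 5.3 -1.3 96.1] z [ 0.816  0.003 -0.578] slant 35.3 F [ 0.01 -0.5  -0.14] q [-1.14  0.79  0.64  1.99  0.34  1.12 -0.86] w -0.0
lid p 0.61 x [  4. 102.] y [-65.  71.] rect [53.  4.] [142. 101.] 90.0
```

>>> {"method": "carry_out", "body": {"increments": [[-0.1,0,0.14,0,0,0],[-0.1,0,0.14,0,0,0],[-0.1,0,0.14,0,0,0],[-0.1,0,0.14,0,0,0],[-0.1,0,0.14,0,0,0],[-0.1,0,0.14,0,0,0],[-0.1,0,0.14,0,0,0],[0,0,0,0,0,0]]}}

```text
clock: 9.57
tcp_pos: [0.4734, -0.0014, 0.0962]
tcp_rot: [3.136, 0.954, 1.478]
wrist_force: [0.3, 0.2, -0.1]
grip_width: -0.002
grasp_force: 0.1
```

```bash
python3 look.py; python3 - <<'E'
from h import *
import numpy as np
def tcp(cx,cz,al,h=11): a=np.radians(al); return (cx-h*np.sin(a),-1.3,cz-h*np.cos(a))
s=now()
s=plan([pose(tcp(72,105,50),50)],2,.2,s)
s=plan([pose(tcp(88,98,65),65)],2,.2,s)
E
```

```text
t 9.575 d [41.4 -1.2 96.2] z [ 0.816  0.003 -0.578] slant 35.3 F [-0.27  0.3  -0.11] q [-1.11  0.77  0.66  2.04  0.37  1.06 -0.85] w -0.0
lid p 0.96 x [ 42. 139.] y [-66.  72.] rect [90.  4.] [100. 144.] 0.9
3 rows
[[-0.17,-0.0,0.2,0.01,0.84,-0.0],[-0.2,-0.01,0.2,0.01,0.91,-0.0],[-0.16,0.0,0.14,0.02,0.69,-0.01]]
3 rows
[[-0.1,0.0,0.16,-0.0,0.95,0.0],[-0.12,0.0,0.15,-0.0,0.95,0.0],[-0.09,0.0,0.09,-0.0,0.6,0.0]]
```

>>> {"method": "carry_out", "body": {"increments": [[-0.1,0,0.1,0,0.4,0],[-0.1,0,0.1,0,0.4,0],[-0.1,0,0.1,0,0.4,0],[-0.1,0,0.1,0,0.4,0],[-0.1,0,0.1,0,0.4,0],[-0.05,0,0.05,0,0.4,0],[-0.05,0,0.08,0,0.5,0],[-0.05,0,0.08,0,0.5,0],[-0.05,0,0.08,0,0.5,0],[-0.05,0,0.08,0,0.5,0],[-0.05,0,0.08,0,0.5,0],[0,0,0,0,0,0]]}}

```text
clock: 11.18
tcp_pos: [0.4701, -0.0381, 0.0925]
tcp_rot: [3.137, 0.439, 1.478]
wrist_force: [0.3, 0.6, 0.2]
grip_width: 0.003
grasp_force: 0.1
```

```bash
python3 look.py 80; python3 - <<'E'
from h import *
import numpy as np
def tcp(cx,cz,al,h=11): a=np.radians(al); return (cx-h*np.sin(a),-1.3,cz-h*np.cos(a))
s=now()
s=plan([pose(tcp(86,90,65),65)],2,.2,s)
s=plan([pose(tcp(86,79,65),65)],2,.1,s)
E
```

```text
t 11.175 d [78.2 -1.1 92.5] z [ 0.425  0.003 -0.905] slant 64.9 F [-0.64  0.25  0.17] q [-0.84  0.43  0.6   2.17  0.25  0.77 -0.55] w 0.0
lid p 0.71 x [ 88. 187.] y [-64.  74.] rect [137.   5.] [103. 143.] 0.7
lid p 0.48 x [ 7. 36.] y [-67. -21.] rect [ 21. -44.] [27. 46.] 5.4
1 rows
[[0.13,-0.01,0.19,0.04,0.04,0.0]]
4 rows
[[0.05,-0.0,0.1,-0.0,0.0,0.0],[0.05,-0.0,0.1,-0.0,0.0,0.0],[0.04,-0.0,0.1,-0.0,0.0,0.0],[0.02,-0.0,0.03,-0.0,0.0,0.0]]
```

>>> {"method": "carry_out", "body": {"increments": [[0.12,0,0,0,0,0],[0.1,0,0.1,0,0,0],[0.1,0,0.1,0,0,0],[0.1,0,0.06,0,0,0],[0.1,0,0.06,0,0,0],[0.06,0,0.1,0,0,0],[0,0,0,0,0,0]]}}

```text
clock: 12.15
tcp_pos: [0.4712, -0.0267, 0.0731]
tcp_rot: [3.139, 0.441, 1.481]
wrist_force: [-0.6, -0.1, 0.0]
grip_width: 0.002
grasp_force: 0.0
```

```bash
python3 look.py 75
```

```text
t 12.15 d [66.8 -1.1 73.1] z [ 0.427  0.003 -0.904] slant 64.7 F [ 0.17 -0.56  0.02] q [-0.84  0.48  0.58  2.17  0.23  0.74 -0.56] w 0.0
lid p 0.71 x [ 78. 184.] y [-64.  70.] rect [131.   2.] [109. 139.] 2.0
```

>>> {"method": "carry_out", "body": {"increments": [[0.09,0,-0.04,0,0,0],[0,0,-0.3,0,0,0],[0,0,-0.7,0,0,0],[0,0,-1,0,0,0],[0,0,-1,0,0,0],[0,0,-1,0,0,0],[0,-0.5,-1,0,0,0],[0,-0.5,-1,0,0,0],[0,0,0,0,0,0]]}}

```text
clock: 13.38
tcp_pos: [0.4482, 0.0569, 0.2376]
tcp_rot: [3.136, 0.437, 1.482]
wrist_force: [-0.2, 0.7, 0.1]
grip_width: -0.003
grasp_force: 0.0
```

```bash
python3 look.py 75;  python3 - <<'E'
from h import *
import cv2
a=eyes.snapshot("scene")[155:275,175:335]; b=eyes.snapshot("top")[165:285,250:410]
f=lambda im:cv2.convertScaleAbs(cv2.resize(im[:,:,::-1],(400,300),interpolation=cv2.INTER_CUBIC),alpha=1.8)
cv2.imwrite("pics/s6.png",np.hstack([f(a),f(b)]))
E
```

```text
t 13.375 d [-14.4 -31.5 237.6] z [ 0.424  0.006 -0.906] slant 64.9 F [-0.66 -0.25  0.09] q [-1.07  0.18  0.6   2.04  0.29  1.19 -0.69] w -0.0
lid p 0.9 x [ 77. 185.] y [-66.  71.] rect [131.   3.] [114. 141.] 3.0
```

View pics/s6.png

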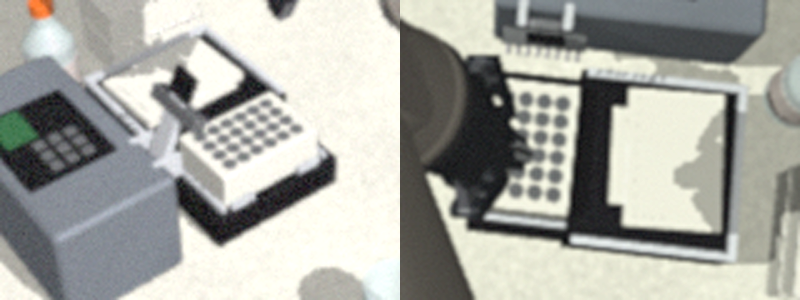

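```bash
python3 - <<'E'
from h import *
s=plan([pose((-10,-20,260),75),pose((0,138,250),90),pose((0,138,190),90)],1)
E
```

```text
10 rows
[[-0.2,0.2,-0.4,0.0,1.0,0.0],[-0.2,0.2,-0.3,0.0,0.7,0.0],[-0.0,1.0,0.1,0.0,0.5,0.0],[-0.1,1.0,0.1,0.0,0.5,0.0],[-0.0,1.0,0.1,0.0,0.5,0.0],[-0.1,1.0,0.0,0.0,0.4,0.0],[-0.0,1.0,0.1,0.0,0.5,0.0],[-0.1,0.3,-0.0,0.0,0.1,0.0],[0.0,-0.0,1.0,0.0,0.0,0.0],[0.0,-0.0,1.0,0.0,0.0,0.0]]
```

>>> {"method": "carry_out", "body": {"increments": [[-0.2,0.2,-0.4,0,1,0],[-0.2,0.2,-0.4,0,0.7,0],[0,1,0.1,0,0.5,0],[-0.1,1,0.1,0,0.5,0],[0,1,0.1,0,0.5,0],[-0.1,1,0,0,0.4,0],[0,1,0,0,0.5,0],[-0.1,0.3,0,0,0.1,0],[0,0,0,0,0,0]]}}

```text
clock: 14.7
tcp_pos: [0.6169, 0.0265, 0.2545]
tcp_rot: [3.14, 0.003, 1.481]
wrist_force: [-0.9, -0.2, -0.1]
grip_width: 0.003
grasp_force: 0.0
```

```bash
cat > hp.py <<'E'
from h import *
import sys
def hp(th,L,h=13,pen=0): c,s=np.cos(th),np.sin(th); return pose((0,115-L*c+(5-pen)*s+h,112+L*s+(5-pen)*c),90)
E
python3 - <<'E'
from hp import *
st(); s=plan([pose((0,125,192),90),hp(1.2,90)],1)
for th,L in((1.0,91),(.8,92),(.6,93),(.4,95),(.2,96),(.08,97)): s=plan([hp(th,L)],2,.3,s)
E
```

```text
t 14.7 d [  0.7 139.2 254.5] z [ 0.003  0.002 -1.   ] slant 89.8 F [ 0.24 -0.92 -0.07] q [-0.65  0.36  0.65  1.74 -0.24  1.12 -0.02] w 0.0
4 rows
[[0.0,-0.2,1.0,0.0,0.0,0.0],[0.0,-0.3,1.0,0.0,0.0,0.0],[0.0,0.0,0.1,0.0,0.0,0.0],[0.0,-0.8,-0.2,0.0,0.0,0.0]]
2 rows
[[0.02,-0.3,0.11,0.01,0.01,0.0],[0.01,-0.27,0.09,0.01,0.01,0.0]]
2 rows
[[-0.0,-0.3,0.19,-0.0,0.0,0.0],[-0.0,-0.22,0.14,-0.0,0.0,0.0]]
2 rows
[[0.0,-0.3,0.29,-0.0,0.0,0.0],[0.0,-0.15,0.14,-0.0,0.0,0.0]]
2 rows
[[0.0,-0.23,0.3,-0.0,0.0,0.0],[0.0,-0.16,0.2,-0.0,0.0,0.0]]
2 rows
[[0.0,-0.13,0.3,-0.0,0.0,0.0],[0.0,-0.12,0.29,-0.0,0.0,0.0]]
2 rows
[[0.0,-0.08,0.3,-0.0,0.0,0.0],[0.0,-0.03,0.07,-0.0,0.0,0.0]]
```

>>> {"method": "carry_out", "body": {"increments": [[0,-0.2,1,0,0,0],[0,-0.3,0.9,0,0,0],[0,-0.2,0,0,0,0],[0,-0.2,0,0,0,0],[0,-0.2,0,0,0,0],[0,-0.2,0,0,0,0],[0,-0.15,0.05,0,0,0],[0,-0.15,0.05,0,0,0],[0,-0.15,0.05,0,0,0],[0,-0.15,0.05,0,0,0],[0,0,0,0,0,0]]}}

```text
clock: 16.08
tcp_pos: [0.5601, 0.0327, 0.1921]
tcp_rot: [3.139, 0.001, 1.483]
wrist_force: [-0.2, 0.2, 0.3]
grip_width: -0.003
grasp_force: 0.0
```

```bash
python3 - <<'E'
from hp import *
st(); s=now()
for th,L in((.8,92),(.6,93),(.4,95),(.2,96),(.08,97)): s=plan([hp(th,L)],2,.15,s)
E
```

```text
t 16.075 d [ -0.3  82.1 192.1] z [ 0.001  0.003 -1.   ] slant 89.8 F [-0.18 -0.27  0.3 ] q [-0.69  0.32  0.64  1.93 -0.23  0.95 -0.03] w -0.0
4 rows
[[-0.0,-0.15,0.11,0.01,0.0,0.01],[-0.0,-0.15,0.11,0.01,0.0,0.01],[-0.01,-0.15,0.11,0.0,0.01,0.0],[-0.0,-0.04,0.02,0.01,-0.0,0.0]]
3 rows
[[-0.0,-0.15,0.14,-0.0,-0.0,0.0],[-0.0,-0.15,0.15,-0.0,-0.0,0.0],[-0.0,-0.15,0.14,-0.0,-0.0,0.0]]
4 rows
[[-0.0,-0.11,0.15,-0.0,-0.0,0.0],[-0.0,-0.12,0.15,-0.0,-0.0,0.0],[-0.0,-0.11,0.15,-0.0,-0.0,0.0],[-0.0,-0.04,0.05,-0.0,-0.0,0.0]]
4 rows
[[-0.0,-0.06,0.15,-0.0,-0.0,0.0],[-0.0,-0.07,0.15,-0.0,-0.0,0.0],[-0.0,-0.06,0.15,-0.0,-0.0,0.0],[-0.0,-0.06,0.14,-0.0,-0.0,0.0]]
3 rows
[[-0.0,-0.04,0.15,-0.0,-0.0,0.0],[-0.0,-0.05,0.15,-0.0,-0.0,0.0],[-0.0,-0.02,0.07,-0.0,-0.0,0.0]]
```

>>> {"method": "carry_out", "body": {"increments": [[0,-0.15,0.1,0,0,0],[0,-0.15,0.11,0,0,0],[0,-0.15,0.11,0,0,0],[0,-0.1,0.08,0,0,0],[0,-0.15,0.14,0,0,0],[0,-0.15,0.15,0,0,0],[0,-0.13,0.14,0,0,0],[0,-0.11,0.15,0,0,0]]}}

```text
clock: 17.08
tcp_pos: [0.5278, 0.0354, 0.1624]
tcp_rot: [3.138, 0.001, 1.483]
wrist_force: [0.8, 1.0, 0.7]
grip_width: -0.0
grasp_force: 0.6
```

```bash
python3 - <<'E'
from hp import *
st(); s=now(); eyes.snapshot("scene"); 
for n in("paddle","head"): print([(d['p'],(np.array(d['rect'])*[560,420,560,420]).round()) for d in recognise(n,"scene")])
for th in(.4,.6,1.1): print(th,proj("scene",d2w(q,[(0,115-88*np.cos(th)+5*np.sin(th),112+88*np.sin(th)+5*np.cos(th))])))
for th,L in((.4,95),(.2,96),(.08,97)): s=plan([hp(th,L)],2,.15,s)
E
```

```text
t 17.075 d [ -0.2  49.7 162.4] z [ 0.001  0.003 -1.   ] slant 89.8 F [-1.03  0.68  0.67] q [-0.71  0.31  0.63  2.03 -0.23  0.87 -0.04] w -0.0
[(0.75, array([235., 187., 271., 217.]))]
[(0.8, array([239., 190., 264., 214.]))]
0.4 [[262.66686727 194.10409908]]
0.6 [[259.50642857 191.11789477]]
1.1 [[247.83616338 188.36892455]]
2 rows
[[-0.0,-0.12,0.15,0.02,0.0,0.01],[-0.01,-0.12,0.14,0.01,0.01,0.01]]
4 rows
[[0.0,-0.06,0.15,-0.0,-0.0,0.0],[0.0,-0.07,0.15,-0.0,-0.0,0.0],[0.0,-0.06,0.15,-0.0,-0.0,0.0],[0.0,-0.06,0.14,-0.0,-0.0,0.0]]
3 rows
[[0.0,-0.04,0.15,-0.0,-0.0,0.0],[0.0,-0.05,0.15,-0.0,-0.0,0.0],[0.0,-0.02,0.08,-0.0,-0.0,0.0]]
```

The head is moving; the force shows contact. Continuing down the arc.

>>> {"method": "carry_out", "body": {"increments": [[0,-0.12,0.15,0,0,0],[0,-0.12,0.14,0,0,0],[0,-0.06,0.15,0,0,0],[0,-0.07,0.15,0,0,0],[0,-0.06,0.15,0,0,0],[0,-0.06,0.14,0,0,0],[0,-0.04,0.15,0,0,0],[0,-0.05,0.15,0,0,0],[0,-0.02,0.08,0,0,0]]}}

```text
clock: 18.35
tcp_pos: [0.5101, 0.037, 0.1245]
tcp_rot: [3.139, 0.001, 1.483]
wrist_force: [0.8, -0.3, 1.2]
grip_width: 0.004
grasp_force: 0.5
```

```bash
python3 -c "
from h import *
st()"
```

```text
t 18.35 d [-1.000e-01  3.190e+01  1.245e+02] z [ 0.001  0.003 -1.   ] slant 89.8 F [0.24 0.8  1.16] q [-0.7   0.34  0.6   2.1  -0.27  0.78 -0.02] w 0.0
```

Now the last 7–8 mm in 1.5 mm steps, watching the force.

>>> {"method": "carry_out", "body": {"increments": [[0,0,0.05,0,0,0],[0,0,0.05,0,0,0],[0,0,0.05,0,0,0],[0,0,0.05,0,0,0],[0,0,0.04,0,0,0],[0,0,0,0,0,0]]}}

```text
clock: 19.1
tcp_pos: [0.5103, 0.037, 0.1176]
tcp_rot: [3.139, 0.001, 1.483]
wrist_force: [0.5, 1.4, -1.2]
grip_width: 0.0
grasp_force: 0.0
```

```bash
python3 -c "
from h import *
st()"
```

```text
t 19.1 d [ -0.2  32.1 117.6] z [ 0.001  0.003 -1.   ] slant 89.8 F [-1.39  0.36 -1.16] q [-0.69  0.35  0.6   2.1  -0.28  0.76 -0.01] w 0.0
```

>>> {"method": "carry_out", "body": {"increments": [[0,0,0.02,0,0,0],[0,0,0.02,0,0,0],[0,0,0.01,0,0,0],[0,0,0,0,0,0]]}}

```text
clock: 19.6
tcp_pos: [0.5104, 0.037, 0.1167]
tcp_rot: [3.138, 0.0, 1.483]
wrist_force: [-5.9, -1.4, 16.8]
grip_width: -0.002
grasp_force: 7.9
```

```bash
python3 -c "
from h import *
st()"
```

```text
t 19.6 d [ -0.2  32.2 116.7] z [ 0.     0.003 -1.   ] slant 89.8 F [ 1.94 -5.77 16.78] q [-0.69  0.35  0.6   2.1  -0.28  0.76 -0.01] w -0.0
```

>>> {"method": "carry_out", "body": {"increments": [[0,0,-0.1,0,0,0],[0,0,-0.5,0,0,0],[0,0,-1,0,0,0],[0,0,-1,0,0,0],[0,0,-1,0,0,0],[-0.8,0,-1,0,0,0],[-1,0,-0.5,0,0,0],[-1,0,0,0,0,0],[-1,0,0,0,0,0],[0,0,0,0,0,0]]}}

```text
clock: 20.85
tcp_pos: [0.4994, -0.0787, 0.2701]
tcp_rot: [3.138, 0.001, 1.479]
wrist_force: [-0.1, 0.1, -0.2]
grip_width: -0.002
grasp_force: 0.0
```

```bash
python3 look.py 75;  python3 - <<'E'
from h import *
import cv2
a=eyes.snapshot("scene")[155:275,175:335]; b=eyes.snapshot("top")[165:285,270:430]
f=lambda im:cv2.convertScaleAbs(cv2.resize(im[:,:,::-1],(400,300),interpolation=cv2.INTER_CUBIC),alpha=1.6)
cv2.imwrite("pics/s7.png",np.hstack([f(a),f(b)]))
E
```

```text
t 20.85 d [116.   31.7 270.1] z [ 0.001  0.004 -1.   ] slant 89.8 F [-0.09 -0.13 -0.16] q [-0.66  0.12  0.76  1.97 -0.09  1.09  0.04] w -0.0
lid p 0.85 x [ 78. 186.] y [-63.  69.] rect [131.   3.] [110. 138.] 2.1
```

View pics/s7.png

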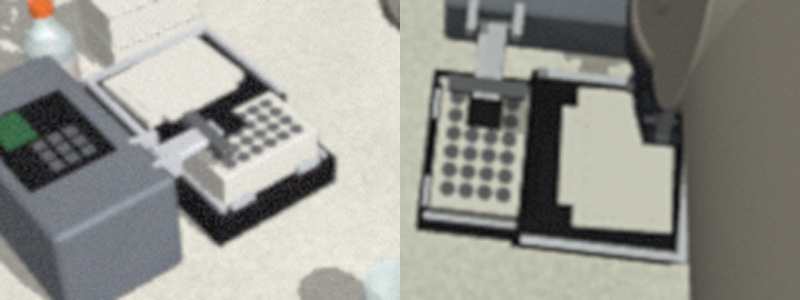

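The picture shows the head level over the plate (paddle at panel pixel 485,110). The lid lies flat inside the tray rails (615,160), the plate is seated, and the robot is clear of everything.

```bash
python3 -c "
from station import r
print(r.close_job())"
```

```text
the job is handed in; nothing more can be done
None
```

The job is done and handed in at about 21 s: the lid lies flat and right side up on the railed tray, the head is pressed fully down to its stop over the seated plate (about 17 N), and the bottle, stack and beaker were left alone.

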